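# Nest a tapered drill sleeve loosely in its mate

## Robot

A 6-joint arm with a two-finger parallel gripper is mounted at the origin on a cart in front of the work surface, level with it; the furniture and walls round the work are solid. World frame = base frame: x ahead of the robot, y to its left, z up, the work surface at z = 0. Lengths are in m, angles in rad, forces in N, time in s.
With the tool pointing down it reaches from about 0.35 to 1 m from the base axis. Payload 7.1 kg.
Tool frame: the origin (TCP) lies on the centre line of the jaws, within the pads' length; the fingertips stand 19 mm ahead of it and the grasp point (between the pads) is the TCP (robot.tip_reach is the distance from the TCP to the fingertips, in m); z points along the fingers, y is the line along which they close (so a half turn about z gives the same grasp; the last joint's range is limited). The gripper opens to 85 mm and grips with 20 to 120 N. Pads are 22 mm wide; open, the fingers measure 114 mm over their backs; the gripper's body (76 mm by 85 mm) begins 54 mm behind the grasp point. The pads swing forward as they close: fully open they stand 13 mm farther back than shut.
Start: joints at [-1.285, 0.423, 1.63, -0, 1.089, -0.019], TCP at [0.188, -0.596, 0.25] pointing down, gripper open.
Joint ranges: [-3, 3], [-0.9, 2.11], [0.09, 2.58], [-1.31, 4.45], [0.11, 2.69], [-2.54, 2.54]. Speed limits (rad/s): [2.39, 2.39, 3.01, 3.14, 3.14, 3.14].

## Interface

Orientations are given as a unit quaternion [x, y, z, w].
In Python, from workcell import sense, get_image, workorder, robot gives the robot as it stands. The module is installed in compiled form; this text tells all that it offers.
- The arm moves only by the tool apply_moves, never from a script. Its argument "increments" is one flat list of numbers, 5 for each row, row after row: the shift along the world's x, y, z in m, then the turn about the world's z in degrees, then the opening, from -1 (shut) to 1 (fully open). In form: [tx, ty, tz, spin, gripper, tx, ty, tz, spin, gripper, ...]. A call has 1 to 5 rows; each row shifts and turns the commanded pose from where the row before left it; what a row does not reach is not made up. A row lasts 1/8 s, in which the tool goes at most 62.5 mm and 10.7 degrees, less where a joint would pass 70% of its speed; a pose out of reach is approached as far as the arm can. A call is refused whole if a number of a shift passes 0.0625 or a number of a turn 10.7, either way. A call with a gripper value outside its range is refused whole. The fingers move at their own pace and stop on an object; "newtons" is the grip in N (left out, the last holds). Time passes only in rows, so rows that do not move let the fingers close. It gives the time, the measured TCP pose, the force, the opening and the grip force at its end, in the units of the state.
- sense(): the state, without advancing time (a new reading comes with each control period).
- get_image(name): name is "side" or "top"; returns a dict with "frame" (420x560x3 uint8, red, green, blue), "camera_matrix" (3x3 intrinsics, pixels), "rvec" (rotation vector, rad) and "tvec" (3), from world to camera coordinates, as OpenCV has them. Camera axes: x right, y down, z forward; pixel columns grow to the right and rows downward; lengths in m; the calibration is good to about 2 mm. A picture is of the moment at which its call begins. There is no depth.
- workorder.job_done(): hands the job in; it is judged then, once.
The state is a dict: "clock": time; "joints": joint angles; "qd": joint speeds; "joint_efforts": joint torques, N m; "tool_pos": TCP position; "ee_rot": TCP orientation; "ft_force": force on the tool from outside, world axes, zero at the start; "ft_torque": the same for the moment, N m; "gripper_width": opening from 0.0 (shut) to 1.0 (fully open); "grasp_force": force on a finger pad.
Only numpy, scipy, OpenCV 4.12 (cv2) and the standard library are available. Lean on these libraries where they do the work, as an engineer would, in place of code of your own. Each camera call takes 0.05 s, during which the arm holds its last target. There are 200 camera calls.

## Task

Take the smaller of the two bright loose tapered sleeves and nest it, narrow end down, in the dark tapered socket of the wooden stand, so that it sits upright and loose in the taper. Stop as soon as it seats: do not press it home, or the socket is driven down into the stand and the two jam. Leave the bigger sleeve where it stands.

Things in the scene. Friction and masses are not known exactly. Their poses are not given: they have to be found in the camera images.
- sleeve_grip (a point): the smaller sleeve, to be nested: bright steel, 78 mm tall, about 0.2 kg, standing on its narrow end. Straight collar on top, 52 mm diameter, 24 mm high; below it a cone tapers evenly from 50 mm diameter to 31 mm at the foot over 54 mm. Point: on its axis at mid-height of the collar, 66 mm above the foot; z up along the axis
- wide_sleeve_grip (a point): the bigger sleeve, to be left alone: same form and metal, 98 mm tall, collar 67 mm in diameter and 28 mm high, standing on its narrow end. This point is on its axis at mid-height of the collar, 84 mm above the foot. It and the smaller one may stand in either place
- socket_mouth (a point): centre of the dark steel socket's mouth at rim level, 70 mm above the bench, 25 mm above its wooden stand (110 x 110 x 45 mm, fixed); z up. Wall 4 mm; the bore narrows evenly from 44 mm at the mouth to 24.6 mm at 54 mm depth, the smaller sleeve's taper. That sleeve seats by its own weight with its foot about 36 mm below the rim, its grip point about 30 mm above it
- socket (a joint): how far the socket has been driven down into the stand (m), 0 at the start, 0.012 at most. It is held by stiff friction: it stays put under the sleeve's weight and a drop of a few mm, slips down when pushed with more than about 14 N and does not come back
Not all that is in view belongs to the job. Leave any blue or green look-alike of the part that bears sleeve_grip alone.

How it is judged:
By the outcome, as a careful person would: the job done as asked, in the order asked, and still so for the second after the job is handed in, with the robot touching nothing.
It also fails if it takes over 32 s, if anything falls off the work surface, if the arm or the gripper's body presses on something with over 40 N, if the wrist force passes 120 N, or if a joint passes its speed limit or range.

## Working session

There is one attempt and no reset: what is moved stays moved. The work goes in short steps, Python scripts to look and compute and a tool call to move; the robot and the scene stay as the last step left them, time stands still between calls to the robot, and variables do not carry over. Pictures are saved under pics/ and viewed, at most 10 in all, crops included, and the job is handed in when it is done.

Besides the shell and the picture viewer there is one more tool, called after "Call:" in YAML: its name, and indented under it one key for each argument. apply_moves: Moves the arm, as the interface text tells. Its arguments: {"type":"object","properties":{"increments":{"type":"array","items":{"type":"number"}},"newtons":{"type":"number"}},"required":["increments"]}

```bash
mkdir -p pics; cat > h.py <<'E'
import numpy as np, cv2
from workcell import sense, get_image, workorder, robot
def cam(n):
    d=get_image(n); K=np.array(d["camera_matrix"]); R=cv2.Rodrigues(np.array(d["rvec"],float))[0]; t=np.array(d["tvec"],float).ravel()
    return d["frame"],K,R,t
def onplane(K,R,t,uv,z):
    r=R.T@np.linalg.inv(K)@np.array([uv[0],uv[1],1.]); c=-R.T@t
    return c+r*(z-c[2])/r[2]
def proj(K,R,t,p):
    q=K@(R@np.array(p,float)+t); return q[:2]/q[2]
E
python3 - <<'E'
from h import *
for n in("side","top"):
    f,K,R,t=cam(n); cv2.imwrite(f"pics/{n}0.png",f[:,:,::-1]); print(n,K.round(1).tolist(),(-R.T@t).round(3))
s=sense();print(s["clock"],s["tool_pos"],s["ft_force"],s["gripper_width"],s["ee_rot"])
E
```

```text
side [[433.7, 0.0, 283.5], [0.0, 433.7, 213.0], [0.0, 0.0, 1.0]] [ 0.356 -0.623  0.634]
top [[488.1, 0.0, 272.7], [0.0, 488.1, 214.1], [0.0, 0.0, 1.0]] [0.303 0.017 0.975]
0.1 [ 0.18746901 -0.59572273  0.24958584] [0.495228   0.79097138 0.50664004] 0.9978617120542574 [ 9.88407755e-01  1.51820927e-01 -9.42744043e-05 -7.12449523e-04]
```

View pics/top0.png

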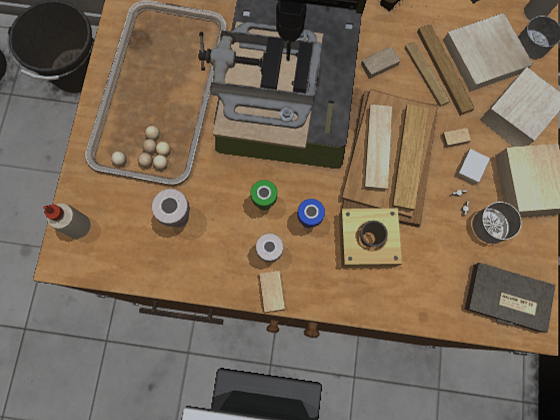

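View pics/side0.png

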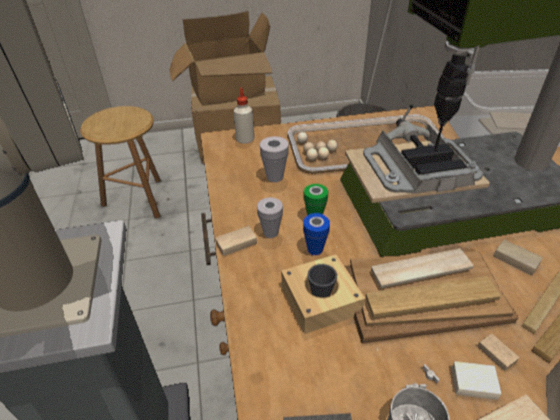

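The top view shows four sleeves and the socket:
- Bright sleeve at (269,247), with the smaller collar.
- Bright sleeve at (170,207), with the larger collar.
- Green look-alike at (264,193) and blue look-alike at (311,211).
- Socket in the stand at (372,235).

In the side view, the bright sleeves are at (270,215) and (274,157), and the socket is at (322,280). The one at top (269,247) looks like the target. I'll measure the diameters and check a crop.

```bash
cat > m.py <<'E'
from h import *
f,K,R,t=cam("top")
hsv=cv2.cvtColor(f,cv2.COLOR_RGB2HSV)
m=((hsv[...,1]<45)&(hsv[...,2]>120)).astype(np.uint8)
def ring(c,z,r=30):
    w=np.zeros_like(m); cv2.circle(w,c,r,1,-1)
    cs=cv2.findContours(m*w,cv2.RETR_EXTERNAL,cv2.CHAIN_APPROX_NONE)[0]
    k=max(cs,key=cv2.contourArea); p=np.array([onplane(K,R,t,q,z)[:2] for q in k[:,0]])
    A=np.c_[2*p,np.ones(len(p))]
    for _ in range(4):
        s=np.linalg.lstsq(A,(p**2).sum(1),rcond=None)[0]; rr=np.sqrt(s[2]+s[:2]@s[:2])
        e=abs(np.hypot(*(p-s[:2]).T)-rr); g=e<max(np.percentile(e,80),.001); p,A=p[g],A[g]
    print("ring",c,"centre",s[:2].round(4),"diam",round(2*rr,4),"rms",e.std().round(4),cv2.fitEllipse(k)[:2])
ring((269,247),.078,25); ring((170,207),.098,30)
# stand: yellow square top z=.045
w=np.zeros_like(m); w[195:280,330:412]=1
ys=((hsv[...,0]>18)&(hsv[...,0]<32)&(hsv[...,2]>165)).astype(np.uint8)*w
k=max(cv2.findContours(ys,cv2.RETR_EXTERNAL,cv2.CHAIN_APPROX_NONE)[0],key=cv2.contourArea)
b=cv2.boxPoints(cv2.minAreaRect(k)); P=np.array([onplane(K,R,t,q,.045)[:2] for q in b]); print("stand",P.round(4).tolist(),P.mean(0).round(4),np.linalg.norm(P-np.roll(P,1,0),axis=1).round(4))
g=lambda q:proj(K,R,t,q)
P0=P.mean(0); v=f[:,:,::-1].copy()
print("proj mouth guess",g([*P0,.07]))
a=cv2.resize(v[190:280,230:420],None,fx=4,fy=4,interpolation=cv2.INTER_CUBIC); cv2.imwrite("pics/crop_top.png",a)
print("blue/green",[onplane(K,R,t,c,.078).round(3) for c in((311,211),(264,193))],"plank",onplane(K,R,t,(372,235),.07))
fs,Ks,Rs,ts=cam("side")
cv2.imwrite("pics/crop_side.png",cv2.resize(fs[190:330,240:370,::-1],None,fx=4,fy=4,interpolation=cv2.INTER_CUBIC))
E
python3 m.py
```

```text
ring (269, 247) centre [0.4592 0.0413] diam 0.0491 rms 0.0003 ((269.0138244628906, 246.55943298339844), (26.013896942138672, 26.348026275634766))
ring (170, 207) centre [0.5064 0.2354] diam 0.064 rms 0.0002 ((168.9992218017578, 205.5360565185547), (32.999332427978516, 34.91722869873047))
stand [[0.5589, -0.0894], [0.5773, -0.201], [0.4692, -0.2117], [0.4515, -0.1031]] [ 0.5142 -0.1513] [0.1083 0.1131 0.1086 0.1101]
proj mouth guess [373.85853354 232.8025574 ]
blue/green [array([ 0.538, -0.028,  0.078]), array([0.56 , 0.065, 0.078])] plank [ 0.50952382 -0.14818042  0.07      ]
```

View pics/crop_top.png

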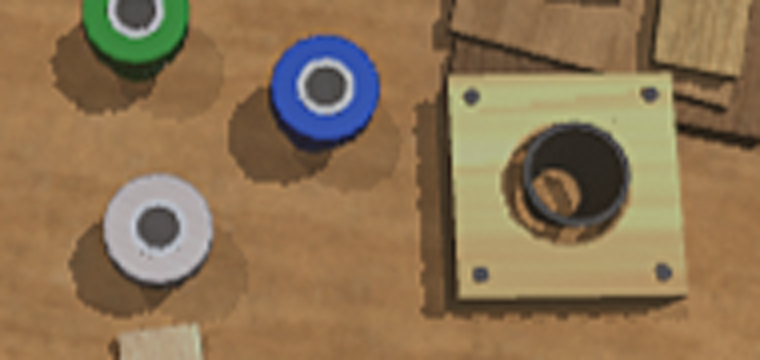

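View pics/crop_side.png

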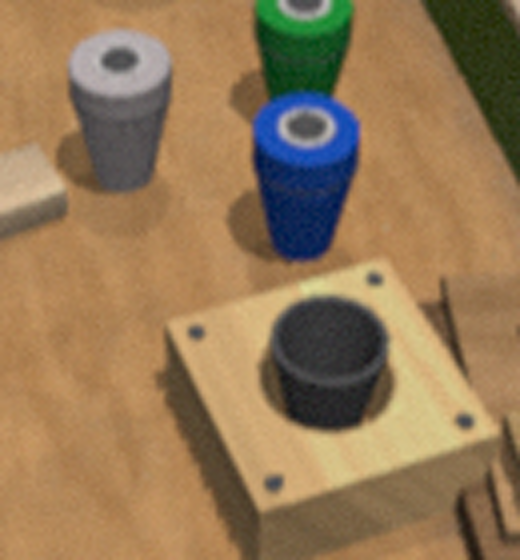

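The crops confirm it. The bright sleeve at top (269,247), side (270,205) is uncoloured, with a collar of about 50 mm. The other bright one measures about 65 mm, and the coloured pair are the look-alikes. The socket rim is at top (374,233.5) and side (322,275). I'll triangulate both centres across the two views.

```bash
cat > tri.py <<'E'
from h import *
C={n:cam(n) for n in("top","side")}
def tri(a,b):
    P=[C[n][1]@np.c_[C[n][2],C[n][3]] for n in("top","side")]
    X=cv2.triangulatePoints(P[0],P[1],np.array(a,float),np.array(b,float)).ravel(); X=X[:3]/X[3]
    return X.round(4),[(proj(*C[n][1:],X)-p).round(2) for n,p in zip(("top","side"),(a,b))]
def dark(n,box,thr=75):
    f=C[n][0]; u0,v0,u1,v1=box; h=cv2.cvtColor(f,cv2.COLOR_RGB2HSV)[v0:v1,u0:u1]
    m=((h[...,2]<thr)|((h[...,1]<50)&(h[...,2]<110))).astype(np.uint8)
    k=max(cv2.findContours(m,cv2.RETR_EXTERNAL,cv2.CHAIN_APPROX_NONE)[0],key=cv2.contourArea)[:,0]+[u0,v0]
    return k
if __name__=="__main__":
    off=lambda u,v,u0,v0:((u+.5)/4-.5+u0,(v+.5)/4-.5+v0)
    print("sleeve top",tri(off(158,228,230,190),off(120,66,240,190)))
    print("mouth",tri(off(576,175,230,190),off(329,341,240,190)))
    for n,box in(("top",(352,215,396,255)),("side",(300,255,345,302))):
        k=dark(n,box); p=np.array([onplane(*C[n][1:],q,.07)[:2] for q in k])
        print(n,cv2.boundingRect(k),"on z=.07: x",p[:,0].min().round(4),p[:,0].max().round(4),"y",p[:,1].min().round(4),p[:,1].max().round(4))
    for n,a in(("top",off(576,175,230,190)),("side",off(329,341,240,190))): print(n,onplane(*C[n][1:],a,.07).round(4))
    for n,a in(("top",off(158,228,230,190)),("side",off(120,66,240,190))): print(n,onplane(*C[n][1:],a,.078).round(4))
E
python3 tri.py
```

```text
sleeve top (array([0.4605, 0.0412, 0.0736]), [array([ 0.06, -0.41]), array([-0.47,  0.13])])
mouth (array([ 0.5149, -0.1517,  0.0666]), [array([ 0.1 , -0.52]), array([-0.71,  0.22])])
top (360, 221, 27, 27) on z=.07: x 0.4872 0.5379 y -0.1747 -0.1251
side (308, 264, 29, 33) on z=.07: x 0.4877 0.5397 y -0.1997 -0.1291
top [ 0.5131 -0.1509  0.07  ]
side [ 0.5153 -0.1543  0.07  ]
top [0.459  0.0411 0.078 ]
side [0.4607 0.0362 0.078 ]
```

Sleeve axis is about (0.459, 0.041) and socket mouth about (0.513, -0.151). Both views give the same offset between them to within about 2 mm. Moving above the sleeve now.

Call:
apply_moves:
  increments: [0.018,0.0425,0,0,1,0.018,0.0425,0,0,1,0.018,0.0425,0,0,1,0.018,0.0425,0,0,1,0.018,0.0425,0,0,1]
  newtons: 30

```text
clock: 0.92
tool_pos: [0.278, -0.3823, 0.2504]
ee_rot: [0.988, 0.152, 0.0, 0.0]
ft_force: [0.2, 0.5, 0.3]
gripper_width: 0.999
grasp_force: 0.0
```

Call:
apply_moves:
  increments: [0.018,0.0425,0,0,1,0.018,0.0425,0,0,1,0.018,0.0425,0,0,1,0.018,0.0425,0,0,1,0.018,0.0425,0,0,1]

```text
clock: 1.55
tool_pos: [0.368, -0.1698, 0.2506]
ee_rot: [0.988, 0.152, 0.0, 0.0]
ft_force: [-0.8, -0.5, 0.2]
gripper_width: 1.0
grasp_force: 0.0
```

Call:
apply_moves:
  increments: [0.018,0.0425,0,0,1,0.018,0.0425,0,0,1,0.018,0.0425,0,0,1,0.018,0.0425,0,0,1,0,0,0,0,1]

```text
clock: 2.17
tool_pos: [0.4406, 0.0011, 0.2505]
ee_rot: [0.988, 0.154, 0.001, -0.0]
ft_force: [0.1, -1.0, 0.0]
gripper_width: 1.002
grasp_force: 0.0
```

Call:
apply_moves:
  increments: [0.0185,0.04,0,0,1,0,0,-0.04,0,1,0,0,-0.04,0,1,0,0,-0.04,0,1,0,0,0,0,1]

```text
clock: 2.8
tool_pos: [0.4558, 0.038, 0.1283]
ee_rot: [0.988, 0.151, -0.003, -0.0]
ft_force: [-1.1, 0.3, 0.2]
gripper_width: 0.999
grasp_force: 0.0
```

```bash
python3 - <<'E'
from h import *
s=sense();print(s["tool_pos"].round(4),s["ft_force"].round(2))
v=[]
for n in("top","side"):
    f,K,R,t=cam(n); c=proj(K,R,t,[.459,.041,.07]).astype(int)
    v.append(cv2.resize(f[max(c[1]-50,0):c[1]+50,c[0]-50:c[0]+50,::-1],(400,400),interpolation=cv2.INTER_CUBIC))
cv2.imwrite("pics/pre.png",np.hstack(v))
E
```

```text
[0.4558 0.038  0.1283] [-1.1   0.27  0.15]
```

View pics/pre.png

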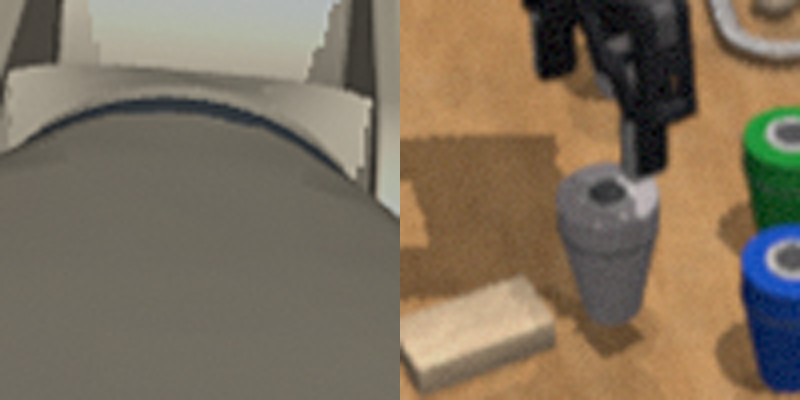

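The top view is blocked by the arm. In the side view the open fingers straddle the sleeve's collar and clear the blue and green sleeves. I'll correct by 3 mm and go down.

Call:
apply_moves:
  increments: [0.003,0.003,-0.01,0,1,0,0,0,0,1]

```text
clock: 3.15
tool_pos: [0.4617, 0.0419, 0.1208]
ee_rot: [0.988, 0.152, 0.001, 0.0]
ft_force: [0.4, 0.9, -0.5]
gripper_width: 0.999
grasp_force: 0.0
```

Call:
apply_moves:
  increments: [-0.0025,-0.001,-0.018,0,1,0,0,-0.018,0,1,0,0,-0.018,0,1,0,0,0,0,1,0,0,0,0,1]

```text
clock: 3.78
tool_pos: [0.459, 0.0409, 0.067]
ee_rot: [0.988, 0.152, 0.0, 0.0]
ft_force: [-0.1, -1.0, -0.1]
gripper_width: 1.002
grasp_force: 0.0
```

Call:
apply_moves:
  increments: [0,0,0,0,-1,0,0,0,0,-1,0,0,0,0,-1,0,0,0,0,-1,0,0,0,0,-1]
  newtons: 30

```text
clock: 4.4
tool_pos: [0.4591, 0.0409, 0.067]
ee_rot: [0.988, 0.152, 0.001, 0.0]
ft_force: [-0.4, -0.3, 5.8]
gripper_width: 0.586
grasp_force: 30.1
```

Call:
apply_moves:
  increments: [0,0,0,0,-1,0,0,0,0,-1]

```text
clock: 4.65
tool_pos: [0.4591, 0.0409, 0.067]
ee_rot: [0.988, 0.152, 0.001, 0.0]
ft_force: [-1.6, -0.1, 5.7]
gripper_width: 0.585
grasp_force: 30.1
```

Gripped: opening about 50 mm, force 30 N. Now lifting clear and carrying it over the socket.

Call:
apply_moves:
  increments: [0,0,0.02,0,-1,0,0,0.03,0,-1,0,0,0.03,0,-1,0,0,0.02,0,-1,0.0,0.0,0,0,-1]

```text
clock: 5.28
tool_pos: [0.4595, 0.0409, 0.1676]
ee_rot: [0.988, 0.152, 0.002, 0.0]
ft_force: [-0.2, -0.1, -2.1]
gripper_width: 0.591
grasp_force: 32.1
```

Call:
apply_moves:
  increments: [0.012,-0.042,0,0,-1,0.015,-0.054,0,0,-1,0.015,-0.054,0,0,-1,0.012,-0.042,0,0,-1,0,0,0,0,-1]

```text
clock: 5.9
tool_pos: [0.5128, -0.1537, 0.1651]
ee_rot: [0.989, 0.15, -0.0, 0.0]
ft_force: [0.3, -0.4, -2.0]
gripper_width: 0.588
grasp_force: 32.3
```

Call:
apply_moves:
  increments: [0,0,0,0,-1,0,0,0,0,-1]

```text
clock: 6.15
tool_pos: [0.5119, -0.1499, 0.1657]
ee_rot: [0.988, 0.152, -0.001, -0.0]
ft_force: [0.0, 0.2, -1.8]
gripper_width: 0.589
grasp_force: 32.3
```

```bash
python3 - <<'E'
from h import *
s=sense();print(s["tool_pos"].round(4),s["ft_force"].round(2))
v=[]
for n in("top","side"):
    f,K,R,t=cam(n); c=proj(K,R,t,[.513,-.151,.1]).astype(int); print(c)
    v.append(cv2.resize(f[c[1]-70:c[1]+70,c[0]-70:c[0]+70,::-1],(400,400),interpolation=cv2.INTER_CUBIC))
    for p in([.513,-.151,.07],[*s["tool_pos"][:2],s["tool_pos"][2]-.066]):
        q=((proj(K,R,t,p)-c+70.5)*400/140-.5).astype(int); cv2.drawMarker(v[-1],tuple(map(int,q)),(0,0,255),0,12,1)
cv2.imwrite("pics/over.png",np.hstack(v))
E
```

```text
[ 0.5119 -0.1499  0.1657] [ 0.02  0.22 -1.83]
[377 230]
[320 261]
```

View pics/over.png

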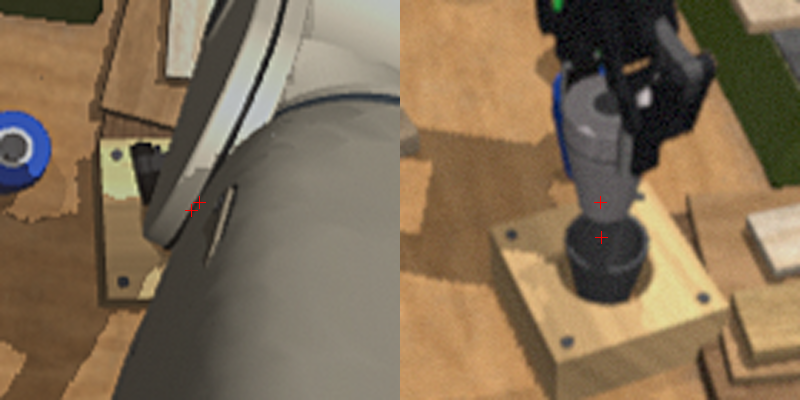

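The side view shows the sleeve hanging upright. Its foot is at crop (605,204) and the rim at (606,241), both offset from my projections by the same few pixels, so the alignment holds. Lowering in steps and watching the force.

Call:
apply_moves:
  increments: [0.001,-0.001,-0.012,0,-1,0,0,-0.012,0,-1,0,0,-0.011,0,-1,0,0,0,0,-1,0,0,0,0,-1]

```text
clock: 6.88
tool_pos: [0.5136, -0.1522, 0.1312]
ee_rot: [0.988, 0.152, -0.0, -0.0]
ft_force: [-0.4, -0.2, -2.4]
gripper_width: 0.588
grasp_force: 32.3
```

Call:
apply_moves:
  increments: [0,0,-0.004,0,-1,0,0,-0.004,0,-1,0,0,-0.003,0,-1,0,0,0,0,-1]

```text
clock: 7.38
tool_pos: [0.5134, -0.1521, 0.1201]
ee_rot: [0.988, 0.152, -0.0, -0.0]
ft_force: [0.5, 0.0, -0.8]
gripper_width: 0.588
grasp_force: 32.3
```

Call:
apply_moves:
  increments: [0,0,-0.002,0,-1,0,0,-0.002,0,-1,0,0,0,0,-1]

```text
clock: 7.75
tool_pos: [0.5135, -0.1522, 0.1162]
ee_rot: [0.988, 0.152, -0.0, -0.0]
ft_force: [-0.7, 0.1, -0.8]
gripper_width: 0.587
grasp_force: 32.3
```

```bash
python3 - <<'E'
from h import *
s=sense();print(s["tool_pos"].round(4),s["ft_force"].round(2),s["ft_torque"].round(3))
f,K,R,t=cam("side"); c=proj(K,R,t,[.513,-.151,.08]).astype(int)
cv2.imwrite("pics/in.png",cv2.resize(f[c[1]-50:c[1]+50,c[0]-50:c[0]+50,::-1],(600,600),interpolation=cv2.INTER_CUBIC))
E
```

```text
[ 0.5135 -0.1522  0.1162] [-0.71  0.05 -0.79] [ 0.006  0.022 -0.01 ]
```

View pics/in.png

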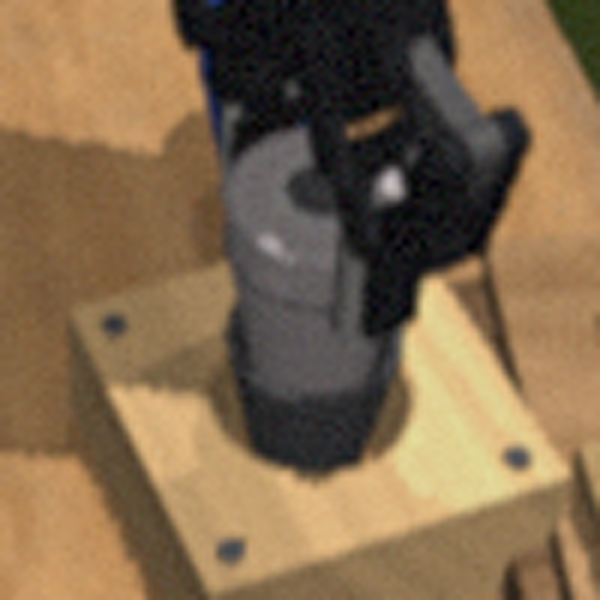

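The sleeve is inside the mouth, with the rim at crop y≈395, and it is upright with no contact force. Seat should come at TCP z of about 0.101, so I'll continue in 2 mm steps.

Call:
apply_moves:
  increments: [0,0,-0.002,0,-1,0,0,-0.002,0,-1,0,0,0,0,-1]

```text
clock: 8.18
tool_pos: [0.5135, -0.1521, 0.1121]
ee_rot: [0.988, 0.152, -0.0, -0.0]
ft_force: [0.3, 0.3, -1.4]
gripper_width: 0.585
grasp_force: 32.3
```

Call:
apply_moves:
  increments: [0,0,-0.002,0,-1,0,0,0,0,-1]

```text
clock: 8.43
tool_pos: [0.5135, -0.1521, 0.1101]
ee_rot: [0.988, 0.152, -0.0, -0.0]
ft_force: [-0.2, 0.0, -1.3]
gripper_width: 0.584
grasp_force: 32.3
```

Call:
apply_moves:
  increments: [0,0,-0.0015,0,-1,0,0,0,0,-1]

```text
clock: 8.68
tool_pos: [0.5135, -0.1522, 0.1087]
ee_rot: [0.988, 0.152, -0.0, -0.0]
ft_force: [1.1, -0.7, -1.5]
gripper_width: 0.587
grasp_force: 32.3
```

Call:
apply_moves:
  increments: [0,0,-0.001,0,-1,0,0,0,0,-1]

```text
clock: 8.93
tool_pos: [0.5135, -0.1521, 0.1077]
ee_rot: [0.988, 0.152, -0.0, -0.0]
ft_force: [0.8, -0.6, -1.4]
gripper_width: 0.585
grasp_force: 32.3
```

Call:
apply_moves:
  increments: [0,0,-0.001,0,-1,0,0,0,0,-1]

```text
clock: 9.18
tool_pos: [0.5135, -0.1521, 0.1067]
ee_rot: [0.988, 0.152, -0.0, -0.0]
ft_force: [-0.3, 1.2, -1.1]
gripper_width: 0.588
grasp_force: 32.3
```

Call:
apply_moves:
  increments: [0,0,-0.001,0,-1,0,0,0,0,-1]

```text
clock: 9.43
tool_pos: [0.5135, -0.1521, 0.1057]
ee_rot: [0.988, 0.152, -0.0, -0.0]
ft_force: [0.6, -0.0, -1.7]
gripper_width: 0.59
grasp_force: 32.3
```

Call:
apply_moves:
  increments: [0,0,-0.0005,0,-1,0,0,0,0,-1]

```text
clock: 9.68
tool_pos: [0.5135, -0.1521, 0.1053]
ee_rot: [0.988, 0.152, -0.0, -0.0]
ft_force: [-0.7, -0.3, -1.5]
gripper_width: 0.586
grasp_force: 32.3
```

Call:
apply_moves:
  increments: [0,0,-0.001,0,-1,0,0,0,0,-1]

```text
clock: 9.93
tool_pos: [0.5135, -0.1521, 0.1042]
ee_rot: [0.988, 0.152, -0.0, -0.0]
ft_force: [-0.1, -0.2, -2.4]
gripper_width: 0.589
grasp_force: 32.3
```

Call:
apply_moves:
  increments: [0,0,-0.0005,0,-1,0,0,0,0,-1]

```text
clock: 10.18
tool_pos: [0.5136, -0.1522, 0.1038]
ee_rot: [0.988, 0.152, -0.0, -0.0]
ft_force: [0.3, -0.3, -2.0]
gripper_width: 0.591
grasp_force: 32.3
```

Call:
apply_moves:
  increments: [0,0,-0.0005,0,-1,0,0,0,0,-1]

```text
clock: 10.42
tool_pos: [0.5136, -0.1522, 0.1033]
ee_rot: [0.988, 0.152, -0.0, -0.0]
ft_force: [0.3, 0.9, -0.9]
gripper_width: 0.585
grasp_force: 32.3
```

Call:
apply_moves:
  increments: [0,0,-0.0005,0,-1,0,0,0,0,-1]

```text
clock: 10.68
tool_pos: [0.5136, -0.1522, 0.1028]
ee_rot: [0.988, 0.152, 0.0, 0.0]
ft_force: [-0.1, -0.2, -1.4]
gripper_width: 0.588
grasp_force: 32.3
```

Call:
apply_moves:
  increments: [0,0,-0.0005,0,-1,0,0,0,0,-1]

```text
clock: 10.92
tool_pos: [0.5137, -0.1522, 0.1023]
ee_rot: [0.988, 0.152, 0.0, 0.0]
ft_force: [0.3, 0.7, -1.7]
gripper_width: 0.587
grasp_force: 32.3
```

About 1 mm above the seat with no contact load. Releasing gently.

Call:
apply_moves:
  increments: [0,0,0,0,0.2,0,0,0,0,0.25,0,0,0,0,0.3,0,0,0,0,0.4,0,0,0,0,0.5]
  newtons: 20

```text
clock: 11.55
tool_pos: [0.5136, -0.1522, 0.1024]
ee_rot: [0.988, 0.152, 0.0, 0.0]
ft_force: [-0.4, 0.3, -0.2]
gripper_width: 0.753
grasp_force: 0.0
```

Call:
apply_moves:
  increments: [0,0,0,0,0.7,0,0,0,0,1,0,0,0,0,1,0,0,0,0,1]

```text
clock: 12.05
tool_pos: [0.5136, -0.1522, 0.1023]
ee_rot: [0.988, 0.152, 0.0, -0.0]
ft_force: [-0.3, -0.3, 0.2]
gripper_width: 1.003
grasp_force: 0.0
```

```bash
python3 - <<'E'
from h import *
f,K,R,t=cam("side"); c=proj(K,R,t,[.513,-.151,.08]).astype(int)
cv2.imwrite("pics/rel.png",cv2.resize(f[c[1]-50:c[1]+50,c[0]-50:c[0]+50,::-1],(600,600),interpolation=cv2.INTER_CUBIC))
E
```

```text
(no output)
```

View pics/rel.png

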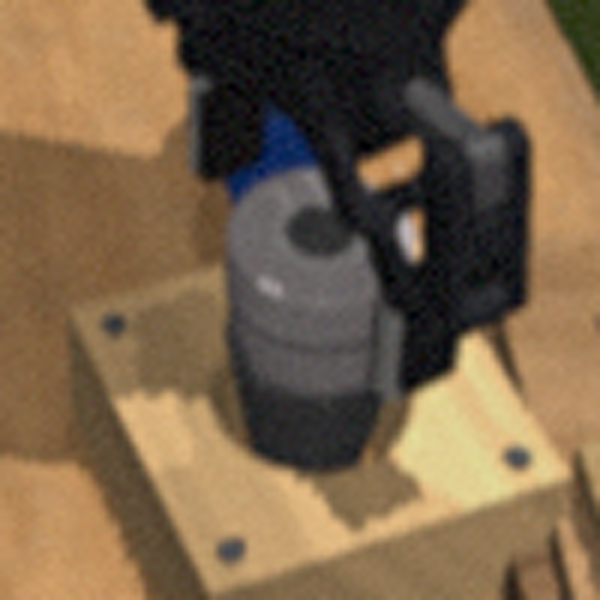

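The sleeve is upright in the socket, with its collar edge at y≈345 and the rim at y≈390, and both fingers are clear of it. Raising straight up and away.

Call:
apply_moves:
  increments: [0,0,0.01,0,1,0,0,0.03,0,1,0,0,0.04,0,1,0,0,0.05,0,1,0,0,0.03,0,1]

```text
clock: 12.72
tool_pos: [0.5143, -0.1524, 0.2656]
ee_rot: [0.988, 0.152, 0.002, 0.001]
ft_force: [-0.0, -0.7, -0.5]
gripper_width: 1.0
grasp_force: 0.0
```

Call:
apply_moves:
  increments: [-0.025,-0.04,0,0,1,-0.03,-0.05,0,0,1,-0.03,-0.05,0,0,1,-0.025,-0.04,0,0,1,0,0,0,0,1]

```text
clock: 13.35
tool_pos: [0.402, -0.3345, 0.2631]
ee_rot: [0.989, 0.15, 0.0, 0.0]
ft_force: [-0.3, -0.2, 0.6]
gripper_width: 1.001
grasp_force: 0.0
```

```bash
python3 - <<'E'
from h import *
s=sense();print(s["clock"],s["tool_pos"].round(4),s["ft_force"].round(2))
v=[]
for n in("top","side"):
    f,K,R,t=cam(n); c=proj(K,R,t,[.513,-.151,.09]).astype(int)
    v.append(cv2.resize(f[c[1]-50:c[1]+50,c[0]-50:c[0]+50,::-1],(400,400),interpolation=cv2.INTER_CUBIC)); 
    for z in(.07,.088,.112): print(n,z,(proj(K,R,t,[.513,-.151,z])-c+50)*4)
cv2.imwrite("pics/end.png",np.hstack(v))
E
```

```text
13.35 [ 0.402  -0.3345  0.2631] [-0.27 -0.24  0.64]
top 0.07 [194.59969116 209.67539962]
top 0.088 [202.58226961 201.8987877 ]
top 0.112 [213.71741152 191.05095478]
side 0.07 [200.24266564 234.60953826]
side 0.088 [202.00277787 206.11960826]
side 0.112 [204.43964954 166.67536014]
```

View pics/end.png

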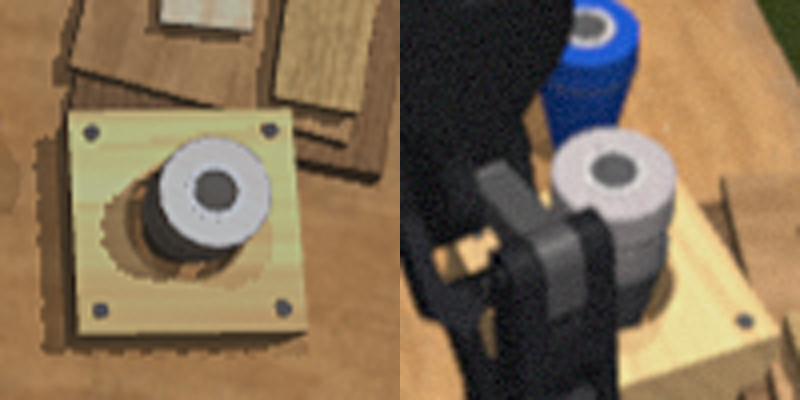

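In the top view the sleeve's upper face is at (215,193), where the prediction for upright and seated at z=0.112 was (214,191). The side view agrees once its known offset is allowed for. It is upright, seated and clear of the robot, so I'm handing in.

Call:
apply_moves:
  increments: [0,0,0,0,1,0,0,0,0,1]

```text
clock: 13.7
tool_pos: [0.4042, -0.3313, 0.2624]
ee_rot: [0.988, 0.153, 0.0, -0.0]
ft_force: [0.9, -0.0, -0.2]
gripper_width: 0.999
grasp_force: 0.0
```

```bash
python3 -c "
from workcell import workorder
print(workorder.job_done())"
```

```text
the job is handed in; nothing more can be done
None
```

The smaller bright sleeve sits upright and loose in the socket, released about 1 mm above its seat with no pressing force measured; the bigger sleeve was left alone, and I handed the job in at about 13.7 s (no verdict was returned).

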